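# Click the big socket onto the fixture's square drive

### The job

Take the big bright socket with the red band from its yellow cradle, stand it on the green mat with its square hole down and let go of it. Then take it afresh from above, put it on the upright square drive of the fixture, turn it until the squares fall into line, and push it fully home until the spring ball clicks into its dimple; let go. Do not shift the other loose parts about on the bench.

Things in the scene. Friction and masses are not known exactly. Their poses are not given: they have to be found in the camera images.
- socket: Big bright round steel socket, 42 mm diameter, 76 mm long, about 0.35 kg, red band near its hex end. Origin: centre of its square-hole end face; z runs along its axis to the hex end (z = 76 mm), so z is up when the square hole is down. Hole 20.2 mm square, 30 mm deep, sides along x and y; a ball dimple in all four walls, so angles 90 degrees apart serve alike. Grip it at z = 35 to 70 mm.
- cradle: Low yellow two-rail rest fixed to the bench, 40 mm long (its x), 32 mm wide, 9 mm high; origin: centre of its underside. At the start the socket lies in it along its x, square end towards its +x (more or less to the robot's left), axis 27.5 mm above the bench, sticking out beyond both ends and sides, so fingers can pass beside it.
- mat: Green flat square mat fixed to the bench, 140 x 140 mm, 4 mm thick; origin: centre of its underside (its top is 4 mm up).
- seat (a point): Centre of the flat shoulder of the fixture's spindle nose (48 mm wide dark post, 60 mm above the bench), on the drive's axis. A locked steel square drive, 19 mm wide, stands 27 mm up from here, its top 5 mm tapered to 13 mm. The angle of the square is NOT in this pose and differs every time: look, or feel by pressing lightly and turning. A socket that is home stands on this shoulder.
- fixture: Aluminium plate fixed to the bench, 250 x 270 x 20 mm (centre 30 mm to +x of the origin), with the spindle nose. Origin: bench height, on the drive's axis; z up. Two black clamp cylinders, 48 mm wide, up to 126 mm above the bench, stand at x = 100, y = +105 and -105 mm, their arms reaching on towards +x (to 152 mm).
- ball (a joint): Brass spring ball in one side of the drive, 11 mm above the shoulder: 0 = out (2.8 mm proud), grows as it is pressed in (m). It meets the socket's rim about 16 mm above home and takes about 10 to 20 N in all to pass, then drags along the wall and springs out to 0 again as it clicks into a dimple just before home.
- casting_a: Bystander: dull grey-brown raw three-armed casting, 180 mm across, 30 mm high; origin: centre of its underside.
- casting_b: Bystander: second, smaller grey-brown raw three-armed casting, 120 mm across; origin: centre of its underside.
- small_socket: Bystander: small bright socket, 33 mm across, 50 mm tall, standing; the wrong size, not for this job; origin: centre of its underside.
- extension_bar: Bystander: steel extension bar, 160 mm long, 26 mm thick, lying along its x axis; origin: centre of its underside.
- eyebolt: Bystander: steel eyebolt, 56 mm ring, lying flat; origin: on the part, at bench height.
- wrench: Bystander: open wrench lying along its x axis; origin: on the part, at bench height.
- bolt: Bystander: hex bolt standing on its 34 mm head, 57 mm tall; origin: centre of its underside.
- spray_can: Bystander: blue-labelled can, 54 mm across, 150 mm tall; origin: centre of its underside.
There are look-alikes about, which are no part of the job. What is shaped like the socket but orange is not meant.

How it is judged:
By the outcome, as a careful person would: the job done as asked, in the order asked, and still so for the second after the job is handed in, with the robot touching nothing.
It also fails if it takes over 72 s, if anything falls off the work surface, if the arm or the gripper's body presses on something with over 40 N, if the wrist force passes 120 N, or if a joint passes its speed limit or range.

### The arm

A 7-joint arm with a two-finger parallel gripper is mounted at the origin on the work surface. World frame = base frame: x ahead of the robot, y to its left, z up, the work surface at z = 0. Lengths are in m, angles in rad, forces in N, time in s.
With the tool pointing down it reaches from about 0.35 to 0.9 m from the base axis. Payload 8.1 kg.
Tool frame: the origin (TCP) lies between the finger pads; the fingertips stand 17 mm ahead of it and the grasp point (between the pads) lies 2 mm behind it; z points along the fingers, y is the direction in which the jaws open and shut (so a half turn about z gives the same grasp; the last joint's range is limited). The gripper opens to 92 mm and grips with 3 to 60 N. Pads are 19 mm wide; open, the fingers measure 130 mm over their backs; the gripper's body (75 mm by 190 mm) begins 47 mm behind the grasp point.
Start: joints at [1.02, 0.434, 0.025, 1.573, -0.012, 1.134, -0.075], TCP at [0.271, -0.563, 0.244] pointing down, gripper open.
Joint ranges: [-2.62, 2.62], [-0.44, 2.09], [-1.27, 1.32], [0.08, 2.57], [-1.32, 4.46], [0.12, 2], [-2.74, 2.74]. Speed limits (rad/s): [2.22, 2.22, 3.01, 3.01, 3.14, 3.14, 3.14].

### API

Orientations are given as a rotation vector (axis times angle).
In Python, from cell import arm gives the robot as it stands. The module is installed in compiled form; this text tells all that it offers.
- The arm moves only by the shell command python3 -m crank 'ROWS' [FORCE]. ROWS is JSON, a list of rows, each a list of 5 numbers: the opening, from 0 (shut) to 1 (fully open), then the shift along the world's x, y, z normalised to -1 to 1, where 1 is 40 cm, then the turn about the world's z normalised to -1 to 1, where 1 is 60 degrees. In form: [[fingers, tx, ty, tz, twist], ...]. A call has exactly 8 rows; each row shifts and turns the commanded pose from where the row before left it; what a row does not reach is not made up. A row lasts 1/12 s, in which the tool goes at most 41.7 mm and 7.16 degrees, less where a joint would pass 70% of its speed; a pose out of reach is approached as far as the arm can. A call with a number of a shift or a turn outside -1 to 1 is refused whole. A call with a gripper value outside its range is refused whole. The fingers move at their own pace and stop on an object; FORCE is the grip in N (left out, the last holds). Time passes only in rows, so rows that do not move let the fingers close, or fill a call up. It gives the time, the measured TCP pose, the force and the opening at its end, in the units of the state.
- arm.observe(): the state, without advancing time (a new reading comes with each control period).
- arm.get_image(name): name is "scene" or "top" or "wrist"; returns the picture (480x640x3 uint8, red, green, blue); there is no depth.
- arm.get_calibration(name): a dict with "intrinsics" (3x3 intrinsics, pixels), "extrinsics" (4x4, takes a point from camera to world coordinates). Camera axes: x right, y down, z forward; pixel columns grow to the right and rows downward; lengths in m; the calibration is good to about 2 mm. A picture is of the moment at which its call begins: read the wrist's pose just before it. get_calibration takes no time and is no camera call; for the wrist camera it gives the pose at the moment of the call.
- arm.sign_off(): hands the job in, once; it reports no verdict.
The state is a dict: "clock": time; "joints": joint angles; "dq": joint speeds; "joint_efforts": joint torques, N m; "position": TCP position; "ee_rot": TCP orientation; "force": force on the tool from outside, world axes, zero at the start; "ft_torque": the same for the moment, N m; "width": opening from 0.0 (shut) to 1.0 (fully open).
Only numpy, scipy, OpenCV 4.12 (cv2) and the standard library are available. Lean on these libraries where they do the work, as an engineer would, in place of code of your own. Each camera call takes 0.05 s, during which the arm holds its last target.

## Working session

There is one attempt and no reset: what is moved stays moved. The work goes in short steps, Python scripts to look and compute and a shell command to move; the robot and the scene stay as the last step left them, time stands still between calls to the robot, and variables do not carry over. Pictures are saved under pics/ and viewed, and the job is handed in when it is done.

```bash
mkdir -p pics; cat > h.py <<'E'
import numpy as np, cv2
from cell import arm
def snap(n,f):
    im=arm.get_image(n); cv2.imwrite('pics/'+f+'.png',im[:,:,::-1]); return im
def ray(cal,u,v):
    K=np.array(cal['intrinsics']);T=np.array(cal['extrinsics'])
    d=T[:3,:3]@np.linalg.solve(K,[u,v,1.]);return T[:3,3],d
def onz(cal,u,v,z):
    o,d=ray(cal,u,v);return o+d*(z-o[2])/d[2]
def proj(cal,p):
    K=np.array(cal['intrinsics']);T=np.array(cal['extrinsics'])
    q=T[:3,:3].T@(np.array(p)-T[:3,3]);q=K@q;return q[:2]/q[2]
def st():
    s=arm.observe();print({k:np.round(s[k],4).tolist() for k in s})
E
python3 - <<'E'
from h import *
st()
for n in ['scene','top','wrist']:
    snap(n,n+'0');c=arm.get_calibration(n);print(n,np.round(c['intrinsics'],1).tolist(),np.round(c['extrinsics'],3).tolist())
E
```

```text
{'clock': 0.0, 'joints': [1.0204, 0.4352, 0.025, 1.5741, -0.0116, 1.134, -0.0751], 'dq': [0.0008, 0.0011, -0.0005, 0.0001, -0.0006, -0.0003, 0.0005], 'joint_efforts': [0.001, -66.7848, 0.9861, -31.4471, -0.0604, 0.0428, 0.0003], 'position': [0.2704, -0.563, 0.243], 'ee_rot': [-3.0618, -0.6971, 0.0008], 'force': [0.1079, -0.2854, -0.5914], 'ft_torque': [0.0076, -0.1034, -0.0013], 'width': 1.0012}
scene [[530.8, 0.0, 319.1], [0.0, 530.8, 235.2], [0.0, 0.0, 1.0]] [[0.054, 0.577, -0.815, 1.485], [0.999, -0.029, 0.045, -0.16], [0.002, -0.816, -0.578, 0.749], [0.0, 0.0, 0.0, 1.0]]
top [[469.6, 0.0, 319.8], [0.0, 469.6, 249.6], [0.0, 0.0, 1.0]] [[0.009, -0.975, 0.221, 0.271], [-1.0, -0.009, -0.0, -0.076], [0.002, -0.221, -0.975, 1.184], [0.0, 0.0, 0.0, 1.0]]
wrist [[344.1, 0.0, 317.1], [0.0, 344.1, 236.1], [0.0, 0.0, 1.0]] [[0.431, -0.865, -0.256, 0.339], [-0.902, -0.414, -0.121, -0.529], [-0.001, 0.283, -0.959, 0.385], [0.0, 0.0, 0.0, 1.0]]
```

View pics/top0.png

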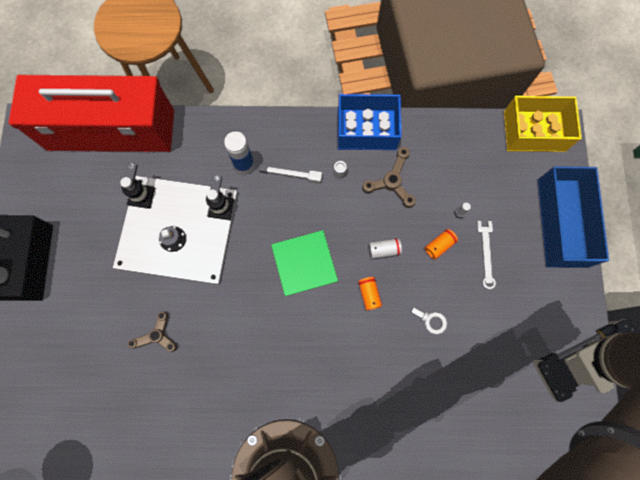

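View pics/scene0.png

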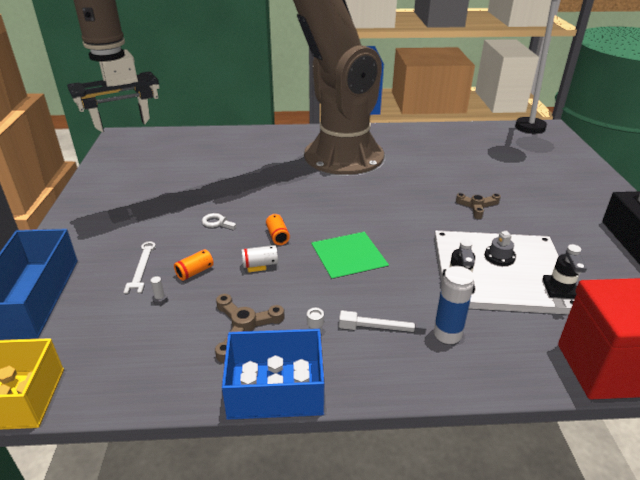

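View pics/wrist0.png

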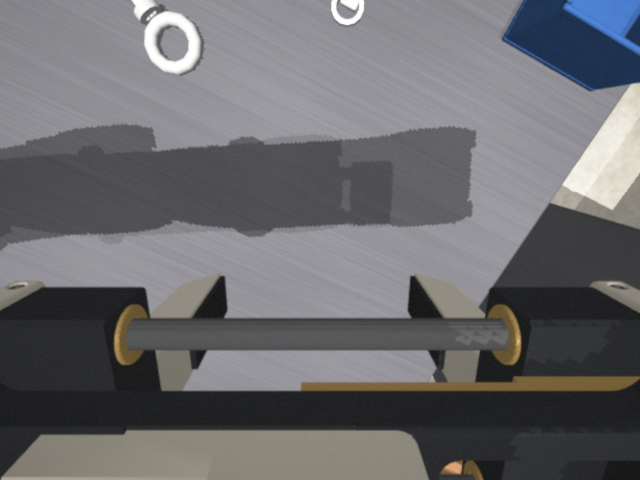

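The top view shows these candidates:
- Bright socket with a red band at about (385,248), hex/red end to the right (-y), lying on yellow rails.
- Orange look-alikes at (370,293) and (440,243).
- Small bright socket standing at (340,169).

Only (385,248) is bright, large, banded red and cradled. The mat is at (305,263), the drive at (172,237). I'll confirm this with a crop and measure.

```bash
python3 - <<'E'
from h import *
t=cv2.imread('pics/top0.png');s=cv2.imread('pics/scene0.png')
a=cv2.resize(t[220:280,340:420],(400,300),interpolation=cv2.INTER_CUBIC)
b=cv2.resize(s[225:285,225:305],(400,300),interpolation=cv2.INTER_CUBIC)
c=cv2.resize(t[205:265,135:215],(400,300),interpolation=cv2.INTER_CUBIC)
d=cv2.resize(s[220:280,465:545],(400,300),interpolation=cv2.INTER_CUBIC)
cv2.imwrite('pics/crop0.png',np.vstack([np.hstack([a,b]),np.hstack([c,d])]))
cal=arm.get_calibration('top')
hsv=cv2.cvtColor(t,cv2.COLOR_BGR2HSV)
def cont(m):
    cs,_=cv2.findContours(m.astype(np.uint8),cv2.RETR_EXTERNAL,cv2.CHAIN_APPROX_NONE)
    return sorted(cs,key=cv2.contourArea)[::-1]
g=(hsv[...,0]>45)&(hsv[...,0]<75)&(hsv[...,1]>120)&(hsv[...,2]>80)
k=cont(g)[0];r=cv2.minAreaRect(k);B=np.array([onz(cal,*p,.004) for p in cv2.boxPoints(r)]);print('mat',r,B.mean(0),np.linalg.norm(B-np.roll(B,1,0),axis=1))
roi=np.zeros(g.shape,bool);roi[228:268,360:406]=1
w=(hsv[...,2]>95)&(hsv[...,1]<60)&roi
red=((hsv[...,0]<6)|(hsv[...,0]>172))&(hsv[...,1]>110)&(hsv[...,2]>90)&roi
m=w|red
for n,x in (('white',w),('red',red),('all',m)):
    k=cont(x)[0];r=cv2.minAreaRect(k);print(n,r);
    B=np.array([onz(cal,*p,.0275+.012) for p in cv2.boxPoints(r)]);print(np.round(B,4).tolist(),np.linalg.norm(B-np.roll(B,1,0),axis=1))
E
```

```text
mat ((303.8464050292969, 262.5229797363281), (53.46376037597656, 54.96598815917969), 74.35775756835938) [ 0.50534286 -0.03547196  0.004     ] [0.13901956 0.14236932 0.14006124 0.1389035 ]
white ((382.5, 247.5), (39.0, 45.0), 90.0)
[[0.5876, -0.177, 0.0395], [0.5886, -0.2907, 0.0395], [0.4884, -0.2875, 0.0395], [0.4874, -0.176, 0.0395]] [0.10014936 0.11367494 0.10023554 0.11155223]
red ((397.31878662109375, 246.39083862304688), (15.264908790588379, 2.6432743072509766), 82.40535736083984)
[[0.5597, -0.2646, 0.0395], [0.5607, -0.2713, 0.0395], [0.5218, -0.2752, 0.0395], [0.5209, -0.2686, 0.0395]] [0.03905671 0.00667948 0.0390659  0.00663056]
all ((382.5, 247.5), (39.0, 45.0), 90.0)
[[0.5876, -0.177, 0.0395], [0.5886, -0.2907, 0.0395], [0.4884, -0.2875, 0.0395], [0.4874, -0.176, 0.0395]] [0.10014936 0.11367494 0.10023554 0.11155223]
```

View pics/crop0.png

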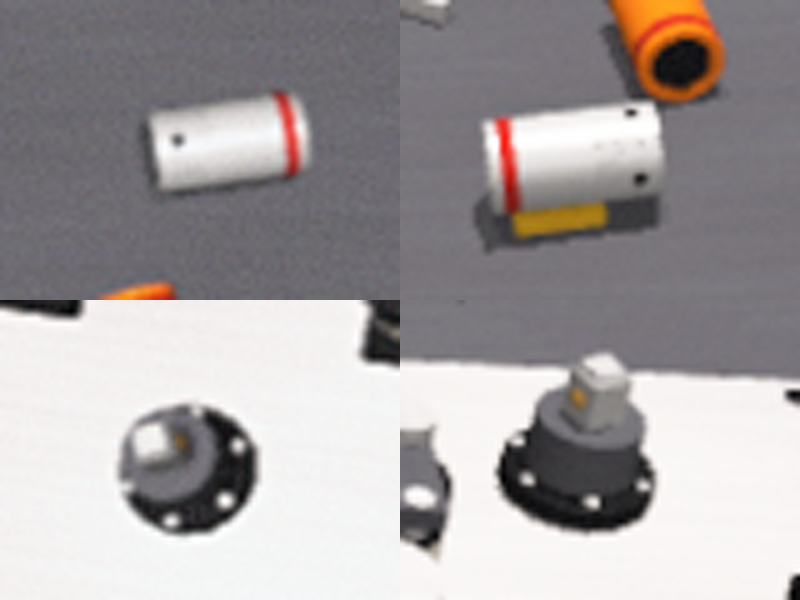

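The crop confirms it: bright socket, red band at the right (hex) end, on yellow rails, with small dimple holes through the wall near the square end. The orange piece is a separate part. The drive's ball faces right (-y). Next I refine the axis.

```bash
python3 - <<'E'
from h import *
t=cv2.imread('pics/top0.png');s=cv2.imread('pics/scene0.png')
def meas(im,cal,x0,x1,y0,y1,thr):
    R=im[y0:y1,x0:x1].astype(int)
    h=cv2.cvtColor(im,cv2.COLOR_BGR2HSV)[y0:y1,x0:x1]
    red=((h[...,0]<6)|(h[...,0]>172))&(h[...,1]>110)&(h[...,2]>90)
    w=(R.min(2)>thr)
    m=(w|red).astype(np.uint8)
    n,l,stt,c=cv2.connectedComponentsWithStats(m);i=1+np.argmax(stt[1:,4])
    ys,xs=np.nonzero(l==i);k=np.stack([xs+x0,ys+y0],1).astype(np.float32)
    r=cv2.minAreaRect(k);print('rect',r)
    b=cv2.boxPoints(r)
    # ends midpoints
    e=[np.linalg.norm(b[0]-b[1]),np.linalg.norm(b[1]-b[2])]
    E=[(b[0]+b[1])/2,(b[2]+b[3])/2] if e[0]<e[1] else [(b[1]+b[2])/2,(b[3]+b[0])/2]
    P=[onz(cal,*q,.0275) for q in E];print('ends',np.round(E,1).tolist(),np.round(P,4).tolist(),'len',np.linalg.norm(P[0]-P[1]),'ang',np.degrees(np.arctan2(*(P[0]-P[1])[[0,1]])))
    ry,rx=np.nonzero(red&(l==i));q=(rx.mean()+x0,ry.mean()+y0);print('red',q,np.round(onz(cal,*q,.0275+.015),4))
meas(t,arm.get_calibration('top'),360,408,232,264,130)
meas(s,arm.get_calibration('scene'),236,282,240,274,130)
E
```

```text
rect ((385.8923645019531, 247.6385040283203), (15.628376007080078, 31.13271713256836), 82.87498474121094)
ends [[401.29998779296875, 245.6999969482422], [370.3999938964844, 249.60000610351562]] [[0.5454, -0.2822, 0.0275], [0.5347, -0.2039, 0.0275]] len 0.07906436271539873 ang 172.18960857838934
red (np.float64(397.45714285714286), np.float64(246.85714285714286)) [ 0.5388 -0.2697  0.0425]
rect ((259.3255615234375, 254.65679931640625), (18.774784088134766, 36.50277328491211), 78.31063079833984)
ends [[277.20001220703125, 251.0], [241.5, 258.3999938964844]] [[0.5227, -0.2016, 0.0275], [0.546, -0.2804, 0.0275]] len 0.08218103303673306 ang -16.443452302162612
red (np.float64(246.14285714285714), np.float64(257.9795918367347)) [ 0.5646 -0.2678  0.0425]
```

```bash
python3 -m crank '[[1,0.0427,0.0466,-0.013,0.075],[1,0.0427,0.0466,-0.013,0.075],[1,0.0427,0.0466,-0.013,0.075],[1,0.0427,0.0466,-0.013,0.075],[1,0.0427,0.0466,-0.013,0.075],[1,0.0427,0.0466,-0.013,0.075],[1,0.0427,0.0466,-0.013,0.075],[1,0.0427,0.0466,-0.013,0.075]]'
python3 -m crank '[[1,0.0427,0.0466,-0.013,0.075],[1,0.0427,0.0466,-0.013,0.075],[1,0.0427,0.0466,-0.013,0.075],[1,0.0427,0.0466,-0.013,0.075],[1,0.0427,0.0466,-0.013,0.075],[1,0.0427,0.0466,-0.013,0.075],[1,0.0427,0.0466,-0.013,0.075],[1,0.0427,0.0466,-0.013,0.075]]'
python3 - <<'E'
from h import *
from scipy.spatial.transform import Rotation as R
s=arm.observe();print(s['position'],R.from_rotvec(s['ee_rot']).as_matrix().round(3).tolist(),np.round(s['joints'],2),s['dq'])
snap('wrist','wrist1');print(np.round(arm.get_calibration('wrist')['extrinsics'],3).tolist())
E
```

```text
clock: 0.82
position: [0.4081, -0.413, 0.2017]
ee_rot: [-2.694, -1.617, 0.0]
force: [0.3, -0.3, -0.4]
width: 0.999
clock: 1.48
position: [0.5447, -0.2638, 0.1601]
ee_rot: [-2.062, -2.37, -0.0]
force: [-0.5, -0.2, 0.1]
width: 0.999
[ 0.54469864 -0.2637628   0.1600797 ] [[-0.138, 0.99, -0.0], [0.99, 0.138, 0.0], [0.0, -0.0, -1.0]] [ 0.6   0.51 -0.35  1.7   0.2   0.97  0.32] [-0.34136262  0.22262791 -0.22763339 -0.16251579  0.20901661 -0.00347892
  0.3016859 ]
[[0.989, 0.141, 0.044, 0.536], [0.148, -0.95, -0.276, -0.182], [0.003, 0.28, -0.96, 0.302], [0.0, 0.0, 0.0, 1.0]]
```

View pics/wrist1.png

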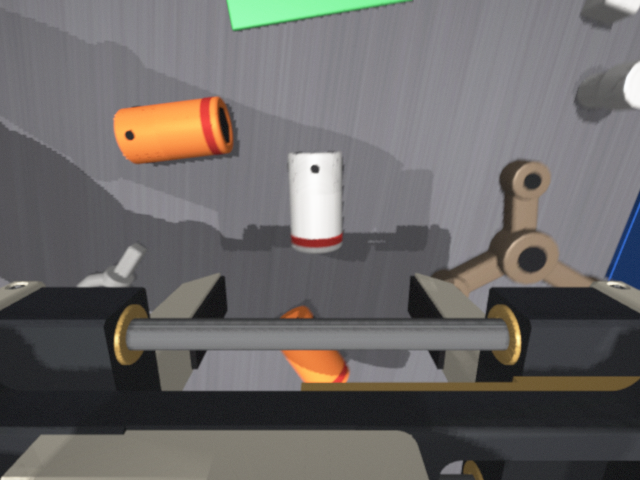

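```bash
python3 - <<'E'
from h import *
s=arm.observe();print(s['position'])
im=cv2.imread('pics/wrist1.png')
cal=arm.get_calibration('wrist')
h=cv2.cvtColor(im,cv2.COLOR_BGR2HSV)
x0,x1,y0,y1=275,360,140,262
R=im[y0:y1,x0:x1].astype(int);h=h[y0:y1,x0:x1]
red=((h[...,0]<8)|(h[...,0]>170))&(h[...,1]>110)
m=((R.min(2)>150)|red)
for r in range(5,118,6):
    xs=np.nonzero(m[r])[0]
    if len(xs): print(r+y0,xs[0]+x0,xs[-1]+x0, end=' | ')
print()
for c in (308,316,324):
    ys=np.nonzero(m[:,c-x0])[0];print(c,ys[0]+y0,ys[-1]+y0)
ry,rx=np.nonzero(red);print('red',rx.mean()+x0,ry.mean()+y0,ry.min()+y0,ry.max()+y0)
for u,v,z in ((316,152,.0485),(316,152,.0275),(317,250,.0485),(317,250,.0275),(317,241,.0485),(315.5,160,.0275),(317,240,.0275),(440,280,.03),(315,168,.0485)): print(u,v,z,onz(cal,u,v,z).round(4))
E
```

```text
[ 0.5481284  -0.25800318  0.1592967 ]
157 288 339 | 163 289 339 | 169 289 339 | 175 289 339 | 181 290 339 | 187 290 339 | 193 290 340 | 199 290 339 | 205 291 339 | 211 291 339 | 217 291 339 | 223 291 339 | 229 292 339 | 235 294 342 | 241 292 340 | 
308 153 246
316 153 250
324 152 250
red 316.82702702702704 241.48918918918918 234 246
316 152 0.0485 [ 0.5378 -0.1929  0.0485]
316 152 0.0275 [ 0.5379 -0.1938  0.0275]
317 250 0.0485 [ 0.5494 -0.2658  0.0485]
317 250 0.0275 [ 0.5505 -0.2728  0.0275]
317 241 0.0485 [ 0.5483 -0.2586  0.0485]
315.5 160 0.0275 [ 0.5384 -0.1998  0.0275]
317 240 0.0275 [ 0.5492 -0.2641  0.0275]
440 280 0.03 [ 0.6583 -0.2833  0.03  ]
315 168 0.0485 [ 0.5387 -0.2041  0.0485]
```

```bash
python3 - <<'E'
from h import *
arm.get_image('wrist')
s=arm.observe();print(s['position'],s['dq'])
cal=arm.get_calibration('wrist')
im=snap('wrist','wrist2')[:,:,::-1].copy()
h=cv2.cvtColor(im,cv2.COLOR_BGR2HSV)
red=((h[...,0]<8)|(h[...,0]>170))&(h[...,1]>110)&(h[...,2]>60)
m=((im.min(2)>150)|red).astype(np.uint8)
m[:120]=0;m[270:]=0;m[:,:270]=0;m[:,370:]=0
n,l,q,c=cv2.connectedComponentsWithStats(m);i=1+np.argmax(q[1:,4]);m=l==i
for r in range(140,262,8):
    xs=np.nonzero(m[r])[0]
    if len(xs): print(r,xs[0],xs[-1], end=' | ')
print(cv2.minAreaRect(np.argwhere(m)[:,::-1].astype(np.float32)))
ys,xs=np.nonzero(m);u=xs.mean();v0,v1=ys.min(),ys.max()
ry,rx=np.nonzero(red&m);print('red',rx.mean(),ry.mean())
print(u,v0,v1)
for v in (v0,v1):
  for z in (.0275,.0485): print(v,z,onz(cal,u,v,z).round(4))
print(onz(cal,rx.mean(),ry.mean(),.0485))
E
```

```text
[ 0.54665001 -0.25968752  0.15957885] [ 0.03953525 -0.02176108  0.06331529  0.0111589   0.00018124  0.01586388
 -0.03123606]
164 285 335 | 172 285 335 | 180 285 335 | 188 286 335 | 196 286 335 | 204 286 335 | 212 286 335 | 220 287 335 | 228 287 335 | 236 288 335 | ((310.0, 201.0), (84.0, 50.0), 90.0)
red nan nan
310.6012437810945 159 243
159 0.0275 [ 0.5333 -0.2013  0.0275]
159 0.0485 [ 0.5335 -0.2     0.0485]
243 0.0275 [ 0.5427 -0.2693  0.0275]
243 0.0485 [ 0.5421 -0.2627  0.0485]
[nan nan nan]<stdin>:16: RuntimeWarning: Mean of empty slice.
  ret = ret.dtype.type(ret / rcount)
<stdin>:20: RuntimeWarning: Mean of empty slice.
```

View pics/wrist2.png

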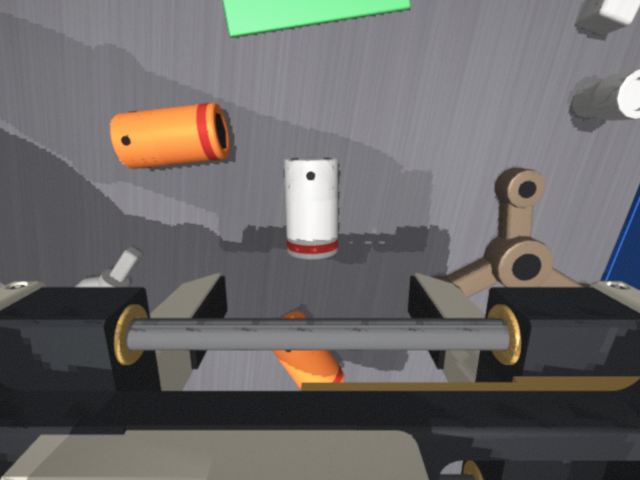

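```bash
python3 -m crank '[[1,0,0,-0.03,0.01],[1,0,0,-0.03,0.01],[1,0,0,-0.03,0],[1,0,0,-0.03,0],[1,0,0,-0.03,0],[1,0,0,-0.03,0],[1,0,0,0,0],[1,0,0,0,0]]' 12
python3 - <<'E'
from h import *
st()
im=snap('wrist','wrist3')
E
```

```text
clock: 2.3
position: [0.5433, -0.265, 0.0875]
ee_rot: [-2.042, -2.385, 0.001]
force: [0.4, -1.0, 0.7]
width: 0.999
{'clock': 2.3, 'joints': [0.591, 0.5931, -0.328, 1.7652, 0.2472, 0.8257, 0.3005], 'dq': [0.0014, -0.0206, -0.0069, -0.0214, -0.0052, 0.0092, 0.0036], 'joint_efforts': [0.0832, -68.7138, -5.0905, -23.9029, 0.0266, -0.0749, -0.0545], 'position': [0.5433, -0.265, 0.0875], 'ee_rot': [-2.0423, -2.3848, 0.0008], 'force': [0.4349, -0.9583, 0.7078], 'ft_torque': [-0.0099, -0.1149, 0.0342], 'width': 0.9992}
```

View pics/wrist3.png

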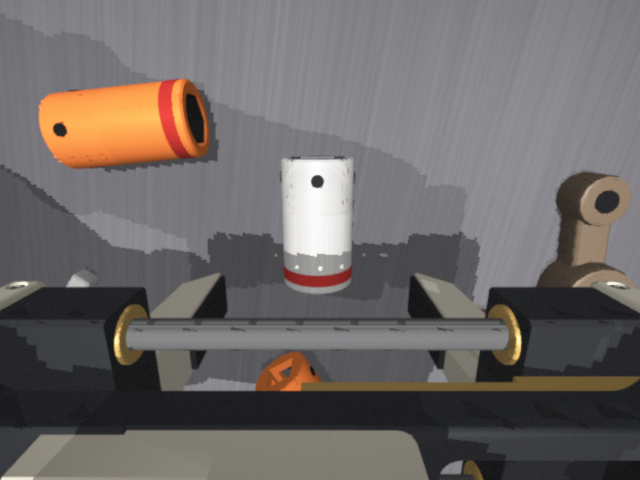

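```bash
python3 - <<'E'
from h import *
cal=arm.get_calibration('wrist')
for u,v,z in ((317.5,158,.0485),(318,291,.0275),(318,291,.0485),(318,278,.0485),(317.7,220,.0275),(282,220,.0275),(354,220,.0275),(317,181,.0485),(282,177,.0275),(355,177,.0275)): print(u,v,z,onz(cal,u,v,z).round(4))
E
```

```text
317.5 158 0.0485 [ 0.534  -0.2     0.0485]
318 291 0.0275 [ 0.5474 -0.2841  0.0275]
318 291 0.0485 [ 0.5458 -0.2742  0.0485]
318 278 0.0485 [ 0.5445 -0.2662  0.0485]
317.7 220 0.0275 [ 0.54   -0.2376  0.0275]
282 220 0.0275 [ 0.5186 -0.2409  0.0275]
354 220 0.0275 [ 0.5617 -0.2342  0.0275]
317 181 0.0485 [ 0.5356 -0.2117  0.0485]
282 177 0.0275 [ 0.5154 -0.2152  0.0275]
355 177 0.0275 [ 0.5576 -0.2087  0.0275]
```

Socket axis runs from (0.534,-0.200) to (0.546,-0.274), 75 mm long and 43 mm wide, which matches the given size. Its dimple faces straight up, so the hole sides line up with the tool axes. Now the grasp.

```bash
python3 -m crank '[[1,0,0.0125,-0.026,0],[1,0,0,-0.026,0],[1,0,0,-0.026,0],[1,0,0,-0.026,0],[1,0,0,-0.026,0],[1,0,0,-0.025,0],[1,0,0,0,0],[0.3,0,0,0,0]]' 10
python3 -m crank '[[0.3,0,0,0,0],[0.3,0,0,0,0],[0.3,0,0,0,0],[0.3,0,0,0,0],[0.3,0,0,0,0],[0.3,0,0,0,0],[0.3,0,0,0,0],[0.3,0,0,0,0]]' 10
```

```text
clock: 3.02
position: [0.5434, -0.26, 0.0257]
ee_rot: [-2.042, -2.385, 0.001]
force: [0.6, -0.3, 0.0]
width: 0.964
clock: 3.68
position: [0.543, -0.2606, 0.0266]
ee_rot: [-2.043, -2.385, 0.002]
force: [-3.7, -1.0, 3.3]
width: 0.455
```

```bash
python3 -m crank '[[0.3,0,0,0.02,0],[0.3,0,0,0.03,0],[0.3,0,0,0.04,0],[0.3,0,0,0.04,0],[0.3,0,0,0.04,0],[0.3,0,0,0.04,0],[0.3,0,0,0.02,0],[0.3,0,0,0,0]]' 10
python3 - <<'E'
from h import *
im=snap('wrist','wrist4');b=snap('scene','scene4')
cv2.imwrite('pics/sc4.png',cv2.resize(b[150:300,180:380,::-1],(800,600)))
E
```

```text
clock: 4.35
position: [0.5453, -0.2604, 0.1211]
ee_rot: [2.041, 2.383, 0.002]
force: [0.5, 0.4, -4.1]
width: 0.452
```

View pics/wrist4.png

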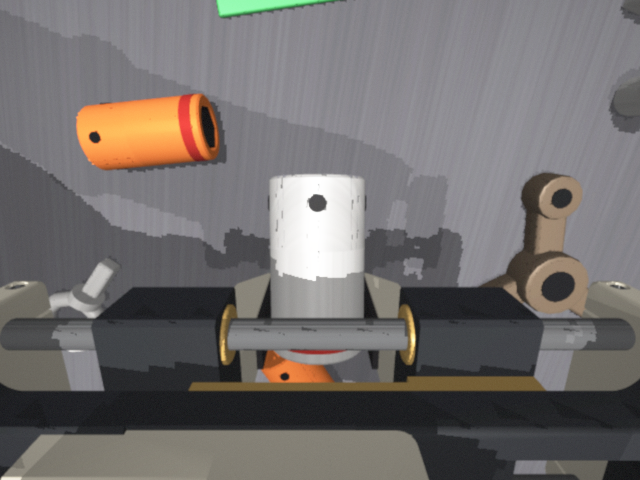

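View pics/sc4.png

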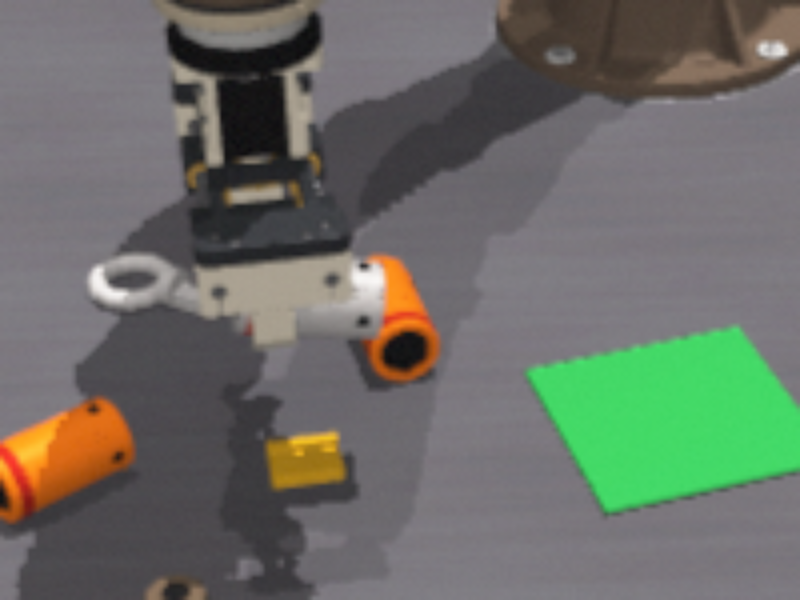

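The socket is held horizontally, as the wrist view shows. I'll carry it over the mat first, then loosen the grip so the heavy square end swings down.

```bash
python3 -m crank '[[0.3,-0.01,0.04,0,0],[0.3,-0.014,0.07,0,0],[0.3,-0.014,0.07,0,0],[0.3,-0.014,0.07,0,0],[0.3,-0.014,0.07,0,0],[0.3,-0.014,0.07,-0.02,0],[0.3,-0.014,0.07,-0.02,0],[0.3,-0.014,0.05,-0.02,0]]' 10
python3 -m crank '[[0.3,0,0,-0.02,0],[0.3,0,0,-0.01,0],[0.3,0,0,0,0],[0.3,0,0,0,0],[0.3,0,0,0,0],[0.3,0,0,0,0],[0.3,0,0,0,0],[0.3,0,0,0,0]]' 6
python3 - <<'E'
from h import *
im=snap('wrist','wrist5');b=snap('scene','scene5')
cv2.imwrite('pics/c5.png',np.hstack([cv2.resize(im[100:400,200:440,::-1],(400,500)),cv2.resize(b[150:300,260:380,::-1],(400,500))]))
E
```

```text
clock: 5.12
position: [0.4996, -0.0533, 0.0935]
ee_rot: [-2.04, -2.387, -0.0]
force: [-0.4, -0.2, -3.9]
width: 0.454
clock: 5.78
position: [0.5009, -0.0566, 0.0828]
ee_rot: [2.044, 2.385, 0.0]
force: [-0.8, 0.3, -3.9]
width: 0.456
```

View pics/c5.png

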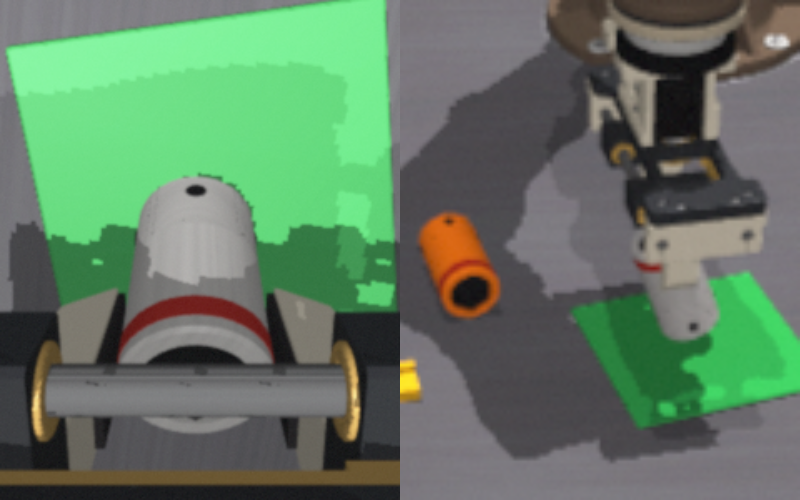

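It swings down at 6 N, now steeply tilted. I'll let it finish.

```bash
python3 -m crank '[[0.3,0,0,0,0],[0.3,0,0,0,0],[0.3,0,0,0,0],[0.3,0,0,0,0],[0.3,0,0,0,0],[0.3,0,0,0,0],[0.3,0,0,0,0],[0.3,0,0,0,0]]' 5
python3 - <<'E'
from h import *
st()
im=snap('wrist','wrist6');b=snap('scene','scene6')
cv2.imwrite('pics/c6.png',np.hstack([cv2.resize(im[100:400,200:440,::-1],(400,500)),cv2.resize(b[150:300,260:380,::-1],(400,500))]))
E
```

```text
clock: 6.55
position: [0.5007, -0.0562, 0.0825]
ee_rot: [2.043, 2.386, 0.0]
force: [0.6, 0.2, -4.2]
width: 0.453
{'clock': 6.55, 'joints': [0.2811, 0.4753, -0.3635, 2.0174, 0.2578, 0.6922, -0.0909], 'dq': [-0.0018, 0.0008, -0.0001, 0.001, 0.0001, -0.0028, 0.0002], 'joint_efforts': [-0.0039, -60.0245, -4.7001, -22.4851, -0.0507, 0.0298, -0.0], 'position': [0.5007, -0.0562, 0.0825], 'ee_rot': [2.0434, 2.3862, 0.0], 'force': [0.593, 0.221, -4.1961], 'ft_torque': [-0.0561, -0.0786, 0.0053], 'width': 0.4535}
```

View pics/c6.png

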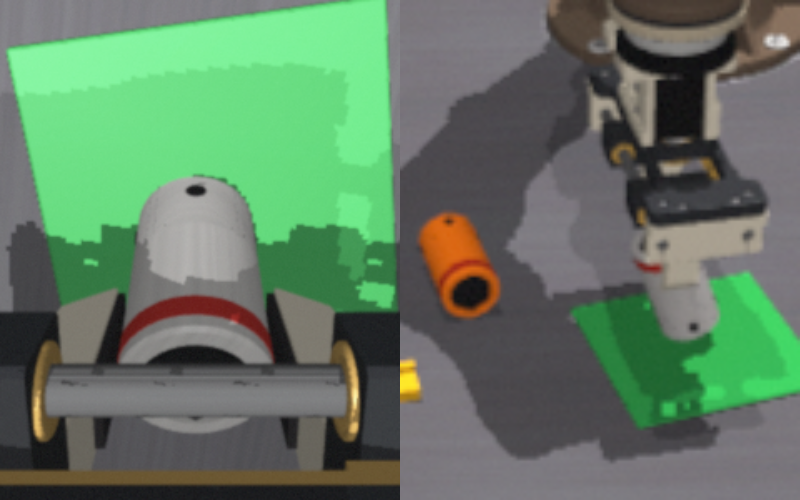

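```bash
python3 - <<'E'
from h import *
from scipy.spatial.transform import Rotation as R
cal=arm.get_calibration('wrist');s=arm.observe()
M=R.from_rotvec(s['ee_rot']).as_matrix();t=M[:,0];up=np.array([0,0,1.]);G=s['position']+.002*up
print(M.round(3).tolist())
for th in range(40,95,5):
    a=np.radians(th);c,n=np.cos(a),np.sin(a)
    D=G+.049*(c*t-n*up)+.021*(n*t+c*up)
    low=G[2]-.060*n-.021*c
    T=G-.016*(c*t-n*up)-.021*(n*t+c*up)
    T2=G-.016*(c*t-n*up)+.021*(n*t+c*up)
    print(th,proj(cal,D).round(),proj(cal,T).round(),proj(cal,T2).round(),round(low,4))
E
```

```text
[[-0.154, 0.988, 0.0], [0.988, 0.154, -0.0], [-0.0, 0.0, -1.0]]
40 [317. 195.] [317. 354.] [317. 344.] 0.0299
45 [317. 197.] [317. 357.] [317. 338.] 0.0273
50 [317. 199.] [317. 361.] [317. 333.] 0.0251
55 [317. 202.] [317. 364.] [317. 327.] 0.0233
60 [317. 206.] [317. 366.] [317. 320.] 0.0221
65 [317. 210.] [317. 369.] [317. 314.] 0.0213
70 [317. 215.] [317. 371.] [317. 308.] 0.021
75 [317. 220.] [317. 373.] [317. 302.] 0.0211
80 [317. 225.] [317. 374.] [317. 296.] 0.0218
85 [317. 231.] [317. 375.] [317. 290.] 0.0229
90 [317. 237.] [317. 375.] [317. 285.] 0.0245
```

The tilt is about 69° from the dimple row. I'll touch the lower rim on the mat and roll it upright about that rim by moving towards +y.

```bash
python3 -m crank '[[0.3,0,0,-0.012,0],[0.3,0,0,-0.015,0],[0.3,0,0,-0.013,0],[0.3,0,0,-0.006,0],[0.3,-0.001,0.006,-0.001,0],[0.3,-0.001,0.007,0,0],[0.3,-0.001,0.007,-0.001,0],[0.3,-0.001,0.007,-0.001,0]]' 5
python3 -m crank '[[0.3,-0.001,0.007,-0.001,0],[0.3,-0.001,0.007,-0.001,0],[0.3,-0.001,0.007,-0.001,0],[0.3,-0.001,0.007,-0.001,0],[0.3,-0.001,0.005,-0.001,0],[0.3,0,0,-0.001,0],[0.3,0,0,0,0],[0.3,0,0,0,0]]' 5
python3 - <<'E'
from h import *
im=snap('wrist','wrist7');b=snap('scene','scene7')
cv2.imwrite('pics/c7.png',np.hstack([cv2.resize(im[100:400,200:440,::-1],(400,500)),cv2.resize(b[150:300,260:380,::-1],(400,500))]))
E
```

```text
clock: 7.32
position: [0.4993, -0.0449, 0.0629]
ee_rot: [2.043, 2.386, 0.001]
force: [-0.1, -0.5, 0.3]
width: 0.454
clock: 7.98
position: [0.4972, -0.0321, 0.0608]
ee_rot: [2.043, 2.386, 0.0]
force: [-0.2, -1.4, 4.1]
width: 0.458
```

View pics/c7.png

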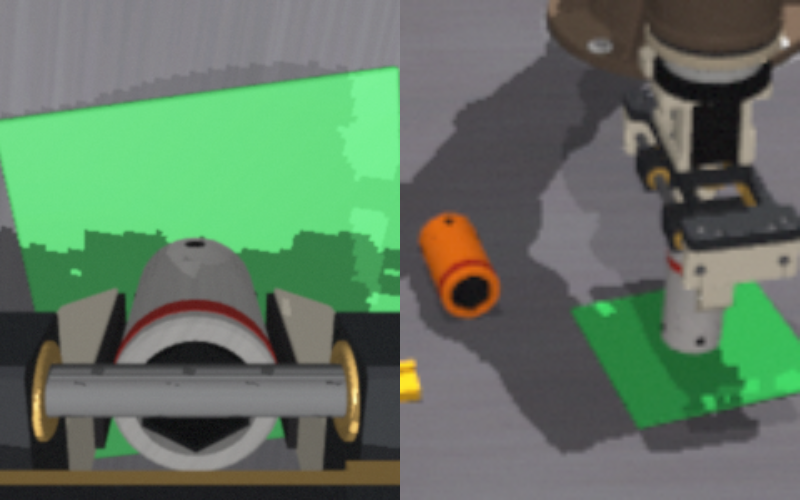

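It now stands near upright on the mat, with contact force at 4 N up. Letting go.

```bash
python3 -m crank '[[0.5,0,0,0,0],[0.6,0,0,0,0],[0.8,0,0,0,0],[0.8,0,0,0,0],[0.8,0,0,0,0],[0.8,0,0,0,0],[0.8,0,0,0,0],[0.8,0,0,0,0]]'
python3 - <<'E'
from h import *
st()
im=snap('wrist','wrist8');b=snap('scene','scene8');
cv2.imwrite('pics/c8.png',np.hstack([cv2.resize(im[100:400,200:440,::-1],(400,500)),cv2.resize(b[150:300,260:380,::-1],(400,500))]))
E
```

```text
clock: 8.75
position: [0.4971, -0.0322, 0.0605]
ee_rot: [2.043, 2.386, 0.0]
force: [0.3, -0.3, 0.5]
width: 0.8
{'clock': 8.75, 'joints': [0.2204, 0.5025, -0.3481, 2.0479, 0.2803, 0.6358, -0.1607], 'dq': [0.0002, -0.0008, 0.0013, -0.0002, -0.001, 0.0005, -0.0007], 'joint_efforts': [-0.0043, -58.5508, -4.4056, -19.7919, -0.0422, 0.0259, -0.0001], 'position': [0.4971, -0.0322, 0.0605], 'ee_rot': [2.0434, 2.3862, 0.0], 'force': [0.298, -0.2854, 0.5326], 'ft_torque': [-0.0024, -0.1055, -0.0014], 'width': 0.8001}
```

View pics/c8.png

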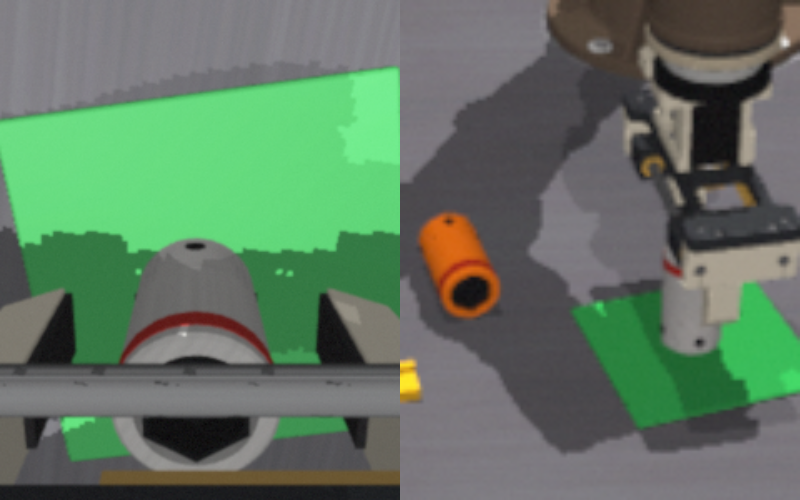

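It stands free on the mat. I'll back off fully upward, check it, and measure the drive.

```bash
python3 -m crank '[[0.9,0,0,0.02,0],[0.9,0,0,0.04,0],[0.9,0,0,0.06,0],[0.9,0,0,0.06,0],[0.9,0,0,0.06,0],[0.9,0,0,0.04,0],[0.9,0,0,0.02,0],[0.9,0,0,0,0]]'
python3 - <<'E'
from h import *
im=snap('wrist','wrist9');b=snap('scene','scene9');snap('top','top9')
st()
cal=arm.get_calibration('wrist');print(cal['extrinsics'].round(4).tolist() if hasattr(cal['extrinsics'],'round') else cal['extrinsics'])
cv2.imwrite('pics/c9.png',np.hstack([cv2.resize(b[200:275,440:560,::-1],(800,500),interpolation=cv2.INTER_CUBIC)]))
E
```

```text
clock: 9.52
position: [0.4981, -0.0321, 0.1825]
ee_rot: [2.042, 2.384, 0.003]
force: [0.3, 0.5, -0.0]
width: 0.901
{'clock': 9.6667, 'joints': [0.2847, 0.335, -0.413, 1.9327, 0.168, 0.9085, -0.0574], 'dq': [-0.0028, 0.0117, 0.0018, 0.0053, -0.0003, 0.0014, 0.0005], 'joint_efforts': [0.0431, -53.4013, -3.9833, -27.5344, -0.0711, 0.0411, 0.0099], 'position': [0.4964, -0.0323, 0.1797], 'ee_rot': [-2.0428, -2.3854, 0.0014], 'force': [-0.0634, -0.8764, 0.3388], 'ft_torque': [-0.08, -0.1097, -0.0618], 'width': 0.9008}
[[0.9884, 0.146, 0.042, 0.4847], [0.1519, -0.948, -0.2798, 0.0444], [-0.0011, 0.283, -0.9591, 0.3217], [0.0, 0.0, 0.0, 1.0]]
```

View pics/wrist9.png

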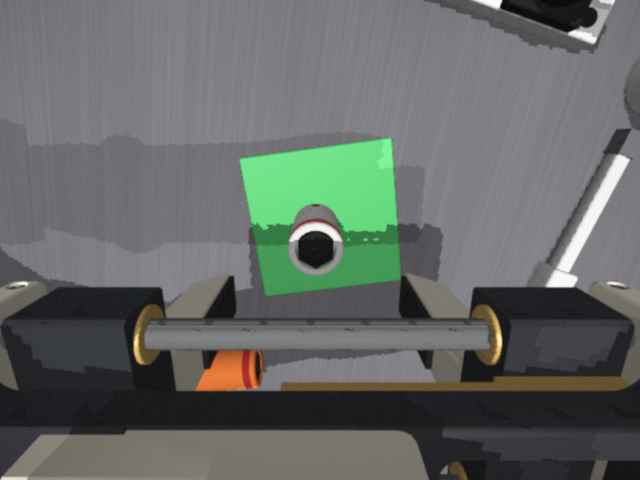

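View pics/scene9.png

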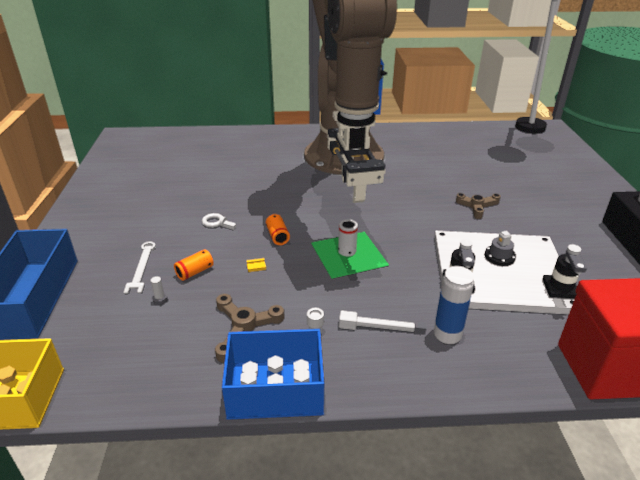

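View pics/c9.png

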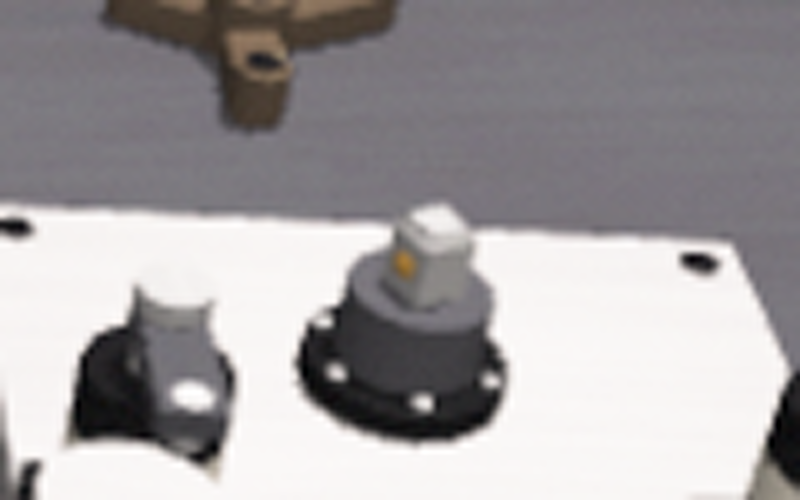

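```bash
python3 - <<'E'
from h import *
cal=arm.get_calibration('wrist');ct=arm.get_calibration('top');cs=arm.get_calibration('scene')
im=cv2.imread('pics/wrist9.png')
cv2.imwrite('pics/c9b.png',cv2.resize(im[190:290,270:370],(600,600),interpolation=cv2.INTER_CUBIC))
print('sock',onz(cal,316,249,.08))
for p in ((166,233.6,.087),(169,236,.06)):print('drv top',onz(ct,*p))
print('drv scene top', onz(cs,440+435/6.667,200+222/6.667,.087),'shoulder',onz(cs,440+420/6.667,200+300/6.667,.06))
E
```

```text
sock [ 0.49599813 -0.03615866  0.08      ]
drv top [0.55605268 0.29521285 0.087     ]
drv top [0.5570125  0.29644805 0.06      ]
drv scene top [0.56322459 0.29624925 0.087     ] shoulder [0.56937934 0.29472685 0.06      ]
```

View pics/c9b.png

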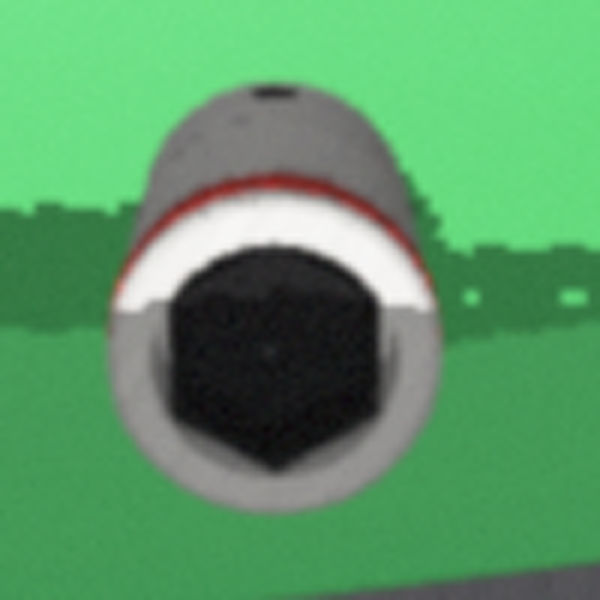

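The wrist view shows the socket upright, mouth centre (316,249) → (0.496,-0.036), dimple still in line with the tool. Taking it afresh from above.

```bash
python3 -m crank '[[0.9,0,-0.005,-0.03,0],[0.9,0,-0.004,-0.05,0],[0.9,0,0,-0.06,0],[0.9,0,0,-0.06,0],[0.9,0,0,-0.05,0],[0.9,0,0,-0.04,0],[0.9,0,0,-0.025,0],[0.9,0,0,0,0]]'
python3 -m crank '[[0.3,0,0,0,0],[0.3,0,0,0,0],[0.3,0,0,0,0],[0.3,0,0,0,0],[0.3,0,0,0,0],[0.3,0,0,0,0],[0.3,0,0,0,0],[0.3,0,0,0,0]]' 55
```

```text
clock: 10.33
position: [0.495, -0.0357, 0.0519]
ee_rot: [-2.04, -2.384, 0.005]
force: [-0.4, -0.3, -0.4]
width: 0.899
clock: 11.0
position: [0.4974, -0.0358, 0.0549]
ee_rot: [2.043, 2.386, 0.001]
force: [0.5, -0.6, 3.1]
width: 0.45
```

```bash
python3 -m crank '[[0.3,0,0,0.02,0],[0.3,0,0,0.04,0],[0.3,0,0,0.06,0],[0.3,0.01,0.03,0.06,0],[0.3,0.02,0.06,0.06,0],[0.3,0.02,0.07,0.06,0],[0.3,0.02,0.08,0.05,0],[0.3,0.02,0.08,0.02,0]]'
python3 -m crank '[[0.3,0.02,0.07,0,0],[0.3,0.02,0.07,0,0],[0.3,0.02,0.05,0,0],[0.3,0,0.03,0,0],[0.3,0,0.01,0,0],[0.3,0,0,0,0],[0.3,0,0,0,0],[0.3,0,0,0,0]]'
python3 - <<'E'
from h import *
st()
snap('wrist','wrist10')
E
```

```text
clock: 11.67
position: [0.5339, 0.0935, 0.2058]
ee_rot: [2.043, 2.384, 0.004]
force: [1.6, 0.2, -3.6]
width: 0.45
clock: 12.33
position: [0.5569, 0.1822, 0.2024]
ee_rot: [2.045, 2.384, -0.002]
force: [0.0, 0.9, -4.3]
width: 0.449
{'clock': 12.3333, 'joints': [-0.0954, 0.4507, -0.4393, 1.6954, 0.2171, 1.0449, -0.4536], 'dq': [0.0019, 0.0005, -0.0003, -0.0037, 0.0015, -0.0014, -0.0015], 'joint_efforts': [-0.8832, -65.4822, -6.56, -30.8446, -0.1257, -0.0105, 0.0049], 'position': [0.5569, 0.1822, 0.2024], 'ee_rot': [2.0454, 2.3838, -0.0023], 'force': [0.0094, 0.8717, -4.3353], 'ft_torque': [-0.0248, -0.0805, 0.0001], 'width': 0.4493}
```

View pics/wrist10.png

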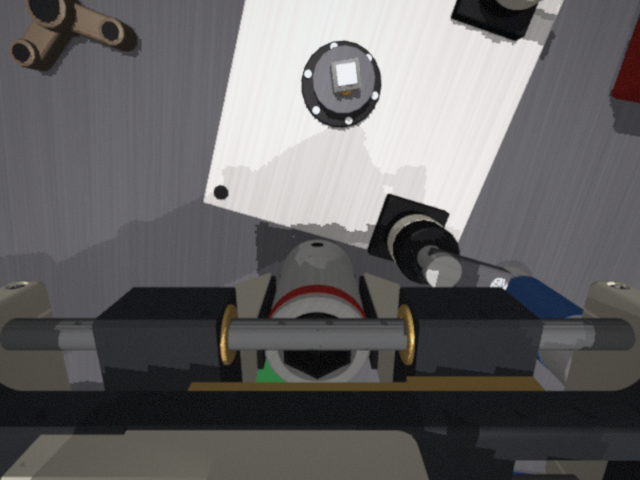

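The wrist view shows the drive's top at about (345,73), its square nearly in line with the picture and the ball towards the bottom. Measuring it enlarged.

```bash
python3 - <<'E'
from h import *
im=cv2.imread('pics/wrist10.png')
cv2.imwrite('pics/c10.png',cv2.resize(im[30:140,290:400],(770,770),interpolation=cv2.INTER_CUBIC)[:600])
cal=arm.get_calibration('wrist')
g=im.min(2)
m=np.zeros(g.shape,np.uint8);sub=(g[50:100,325:370]>225);m[50:100,325:370]=sub
n,l,q,c=cv2.connectedComponentsWithStats(m);i=1+np.argmax(q[1:,4]);print(q[i],c[i])
k=np.argwhere(l==i)[:,::-1].astype(np.float32);r=cv2.minAreaRect(k);print(r)
B=np.array([onz(cal,*p,.087) for p in cv2.boxPoints(r)]);print(B.round(4).tolist(),B.mean(0));E=np.roll(B,-1,0)-B;print(np.linalg.norm(E,axis=1),np.degrees(np.arctan2(E[:,1],E[:,0])))
b=im.astype(int);br=((b[...,2]-b[...,0])>40);br[:60]=0;br[110:]=0;br[:,:325]=0;br[:,370:]=0
y,x=np.nonzero(br);print('ball',x.mean(),y.mean(),len(x), onz(cal,x.mean(),y.mean(),.071))
E
```

```text
[337  63  19  22 351] [346.13105413  73.3988604 ]
((346.25384521484375, 73.53077697753906), (19.72152328491211, 17.985034942626953), 82.87498474121094)
[[0.5513, 0.3057, 0.087], [0.5631, 0.3088, 0.087], [0.5669, 0.297, 0.087], [0.555, 0.2938, 0.087]] [0.55907288 0.30132874 0.087     ]
[0.01217304 0.01240804 0.01235339 0.01242085] [  15.11176646  -71.8340511  -164.79025054  107.33003909]
ball 346.40625 92.53125 32 [0.5622562  0.29138511 0.071     ]
```

View pics/c10.png

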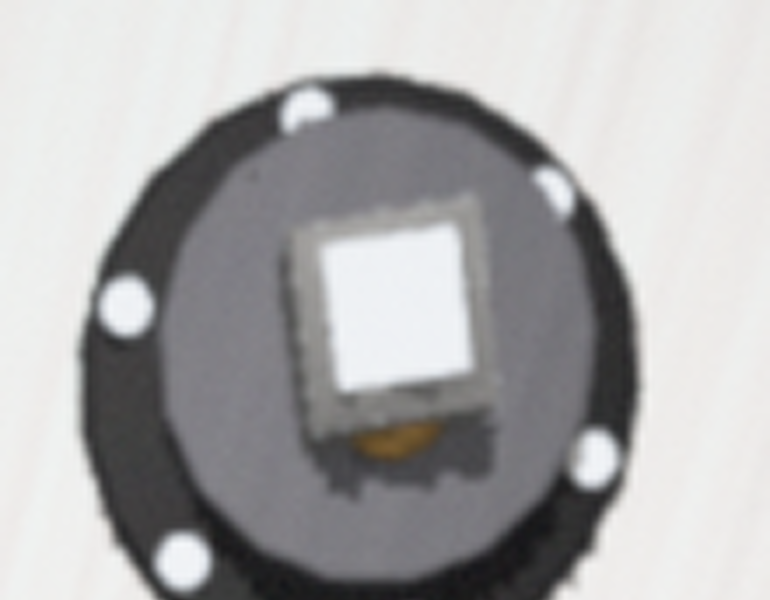

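```bash
python3 - <<'E'
from h import *
cal=arm.get_calibration('wrist')
print(onz(cal,290+380/7,30+343/7,.06)) 
b=[(292,232),(480,200),(500,412),(315,438)]
B=np.array([onz(cal,290+p[0]/7,30+p[1]/7,.082) for p in b]);print(B.mean(0));E=np.roll(B,-1,0)-B;print(np.linalg.norm(E,axis=1),np.degrees(np.arctan2(E[:,1],E[:,0])))
b=[(320,242),(460,223),(474,373),(337,391)]
B=np.array([onz(cal,290+p[0]/7,30+p[1]/7,.087) for p in b]);print(B.mean(0));E=np.roll(B,-1,0)-B;print(np.linalg.norm(E,axis=1),np.degrees(np.arctan2(E[:,1],E[:,0])))
E
```

```text
[0.55968736 0.30183902 0.06      ]
[0.55989151 0.30070964 0.082     ]
[0.01871801 0.01952875 0.01878109 0.01908657] [  17.41797044  -73.49422375 -163.93444623  106.31094268]
[0.55949643 0.30115447 0.087     ]
[0.01364832 0.0135233  0.01356756 0.01349816] [  15.66223177  -73.70372402 -164.44874779  106.6404235 ]
```

Seat at (0.5595, 0.3012). The shoulder, square edge and top face agree within 1 mm. The square sits at 16.3° against the tool's 8.7°, so I turn +7.6°.

```bash
python3 -m crank '[[0.3,0.001,0.03,0,0.02],[0.3,0.001,0.05,0,0.02],[0.3,0.001,0.06,0,0.02],[0.3,0.001,0.06,0,0.02],[0.3,0.001,0.05,-0.02,0.02],[0.3,0.001,0.03,-0.03,0.02],[0.3,0,0.018,-0.03,0.007],[0.3,0,0,-0.02,0]]'
python3 -m crank '[[0.3,0,0,-0.01,0],[0.3,0,0,0,0],[0.3,0,0,0,0],[0.3,0,0,0,0],[0.3,0,0,0,0],[0.3,0,0,0,0],[0.3,0,0,0,0],[0.3,0,0,0,0]]'
python3 - <<'E'
from h import *
st()
im=snap('wrist','wrist11');b=snap('scene','scene11')
cv2.imwrite('pics/c11.png',np.hstack([cv2.resize(im[100:400,200:440,::-1],(400,500)),cv2.resize(b[150:300,440:560,::-1],(400,500))]))
E
```

```text
clock: 13.05
position: [0.5584, 0.3043, 0.1604]
ee_rot: [-1.877, -2.518, 0.002]
force: [-0.1, -0.1, -4.5]
width: 0.452
clock: 13.72
position: [0.5596, 0.3034, 0.1588]
ee_rot: [1.88, 2.516, 0.001]
force: [-0.8, -0.1, -4.3]
width: 0.453
{'clock': 13.7167, 'joints': [-0.2787, 0.5754, -0.459, 1.6132, 0.2871, 1.02, -0.5376], 'dq': [-0.0014, 0.0016, -0.0007, 0.0021, 0.0002, 0.0008, -0.0019], 'joint_efforts': [0.0944, -74.1408, -8.0166, -29.8754, -0.0463, -0.0033, 0.0008], 'position': [0.5596, 0.3034, 0.1588], 'ee_rot': [1.8804, 2.5164, 0.0006], 'force': [-0.8438, -0.1432, -4.268], 'ft_torque': [0.0109, -0.1204, 0.0347], 'width': 0.4528}
```

View pics/c11.png

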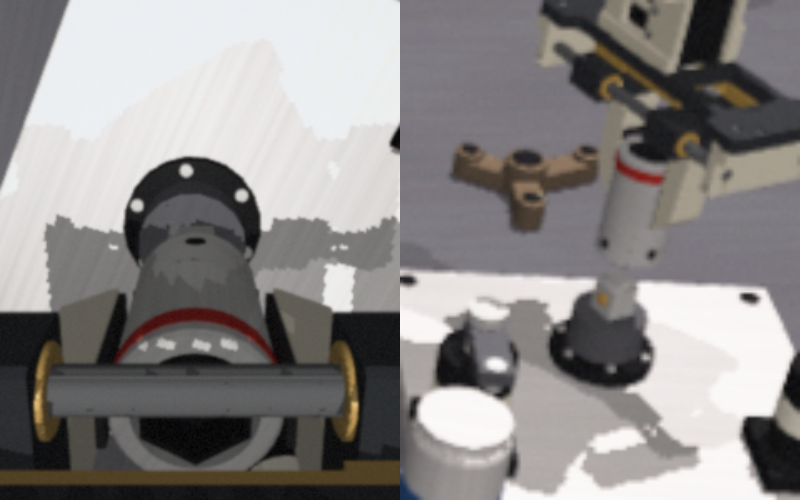

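Above the drive and lined up in both views. Lowering gently.

```bash
python3 -m crank '[[0.3,0,-0.005,-0.01,0],[0.3,0,0,-0.012,0],[0.3,0,0,-0.012,0],[0.3,0,0,-0.01,0],[0.3,0,0,-0.006,0],[0.3,0,0,-0.005,0],[0.3,0,0,-0.005,0],[0.3,0,0,0,0]]' 55
python3 -m crank '[[0.3,0,0,-0.004,0],[0.3,0,0,-0.004,0],[0.3,0,0,-0.003,0],[0.3,0,0,-0.003,0],[0.3,0,0,-0.002,0],[0.3,0,0,-0.001,0],[0.3,0,0,0,0],[0.3,0,0,0,0]]' 55
```

```text
clock: 14.48
position: [0.5594, 0.3015, 0.1342]
ee_rot: [-1.88, -2.517, 0.0]
force: [-0.5, -0.4, -4.4]
width: 0.45
clock: 15.15
position: [0.5589, 0.302, 0.1275]
ee_rot: [-1.879, -2.517, 0.0]
force: [-4.1, 2.3, -2.9]
width: 0.45
```

Already 10 mm below the drive's top with little force, so the squares are in line. Now pushing past the ball.

```bash
python3 -m crank '[[0.3,-0.001,0.001,-0.002,0],[0.3,-0.001,0,-0.002,0],[0.3,0,0,-0.002,0],[0.3,0,0,-0.002,0],[0.3,0,0,-0.002,0],[0.3,0,0,-0.002,0],[0.3,0,0,-0.002,0],[0.3,0,0,0,0]]' 60
```

```text
clock: 15.82
position: [0.5588, 0.3021, 0.1232]
ee_rot: [1.88, 2.516, 0.001]
force: [-5.6, 0.8, 8.9]
width: 0.449
```

```bash
python3 -m crank '[[0.3,0,0,-0.003,0],[0.3,0,0,-0.003,0],[0.3,0,0,-0.003,0],[0.3,0,0,-0.003,0],[0.3,0,0,-0.003,0],[0.3,0,0,-0.002,0],[0.3,0,0,0,0],[0.3,0,0,0,0]]' 60
```

```text
clock: 16.48
position: [0.5588, 0.3019, 0.1152]
ee_rot: [1.88, 2.517, 0.0]
force: [-3.0, 3.1, -1.7]
width: 0.449
```

```bash
python3 -m crank '[[0.3,0,0,-0.003,0],[0.3,0,0,-0.003,0],[0.3,0,0,-0.002,0],[0.3,0,0,-0.002,0],[0.3,0,0,-0.002,0],[0.3,0,0,0,0],[0.3,0,0,0,0],[0.3,0,0,0,0]]' 60
```

```text
clock: 17.15
position: [0.5588, 0.3021, 0.1109]
ee_rot: [1.88, 2.517, 0.001]
force: [-3.5, 2.4, 3.8]
width: 0.449
```

```bash
python3 -m crank '[[0.3,0,0,-0.002,0],[0.3,0,0,-0.002,0],[0.3,0,0,-0.002,0],[0.3,0,0,-0.002,0],[0.3,0,0,0,0],[0.3,0,0,0,0],[0.3,0,0,0,0],[0.3,0,0,0,0]]' 60
python3 - <<'E'
from h import *
b=snap('scene','scene12')
cv2.imwrite('pics/c12.png',cv2.resize(b[180:280,440:560,::-1],(720,600),interpolation=cv2.INTER_CUBIC))
E
```

```text
clock: 17.82
position: [0.5588, 0.3022, 0.1108]
ee_rot: [1.88, 2.515, 0.002]
force: [-11.2, -3.3, 31.6]
width: 0.451
```

View pics/c12.png

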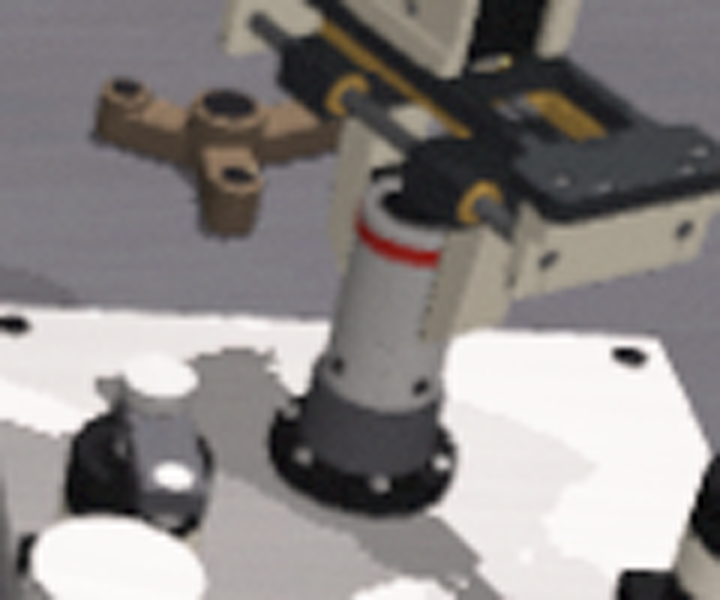

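It stopped hard at TCP z = 0.1108 (0.111 expected for home) under 32 N, and the picture shows the socket sitting on the shoulder with no gap. I'll relieve the load, let go, then rise.

```bash
python3 -m crank '[[0.3,0,0,0.003,0],[0.3,0,0,0.003,0],[0.3,0,0,0.002,0],[0.5,0,0,0,0],[0.7,0,0,0,0],[0.9,0,0,0,0],[0.9,0,0,0,0],[0.9,0,0,0,0]]' 60
python3 -m crank '[[0.9,0,0,0.02,0],[0.9,0,0,0.04,0],[0.9,0,0,0.06,0],[0.9,0,0,0.06,0],[0.9,0,0,0.06,0],[0.9,0,0,0.06,0],[0.9,0,0,0.04,0],[0.9,0,0,0,0]]'
python3 -m crank '[[0.9,0,-0.06,0,0],[0.9,0,-0.06,0,0],[0.9,0,-0.06,0,0],[0.9,0,-0.06,0,0],[0.9,0,-0.03,0,0],[0.9,0,0,0,0],[0.9,0,0,0,0],[0.9,0,0,0,0]]'
python3 - <<'E'
from h import *
b=snap('scene','scene13');w=snap('wrist','wrist13');t=snap('top','top13')
st()
cv2.imwrite('pics/c13.png',np.hstack([cv2.resize(b[170:280,450:550,::-1],(400,440),interpolation=cv2.INTER_CUBIC),cv2.resize(w[0:220,220:420,::-1],(400,440),interpolation=cv2.INTER_CUBIC)]))
E
```

```text
clock: 18.53
position: [0.559, 0.3012, 0.1102]
ee_rot: [1.881, 2.516, -0.001]
force: [0.5, 0.2, -0.6]
width: 0.742
clock: 19.2
position: [0.56, 0.3031, 0.2513]
ee_rot: [1.879, 2.515, 0.01]
force: [0.4, 0.5, 0.3]
width: 0.902
clock: 19.87
position: [0.5584, 0.1954, 0.2466]
ee_rot: [-1.878, -2.517, -0.001]
force: [0.5, -1.1, -0.2]
width: 0.896
{'clock': 20.0167, 'joints': [-0.0876, 0.4258, -0.4795, 1.623, 0.2101, 1.1442, -0.3282], 'dq': [0.0015, -0.0015, 0.0049, -0.0004, 0.0004, 0.0006, 0.0032], 'joint_efforts': [0.2747, -62.6687, -5.9976, -30.9571, -0.0627, 0.0127, -0.012], 'position': [0.5583, 0.1955, 0.2465], 'ee_rot': [-1.8773, -2.5183, -0.0009], 'force': [0.0541, -0.1954, -0.2378], 'ft_torque': [0.0498, -0.0683, 0.0108], 'width': 0.9008}
```

View pics/c13.png

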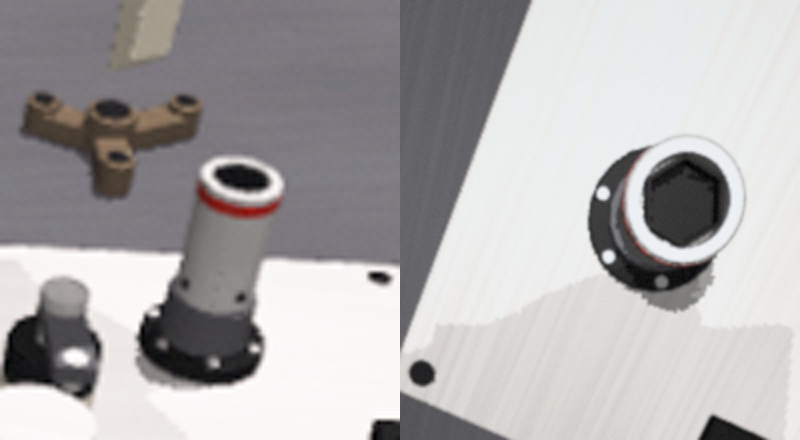

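View pics/top13.png

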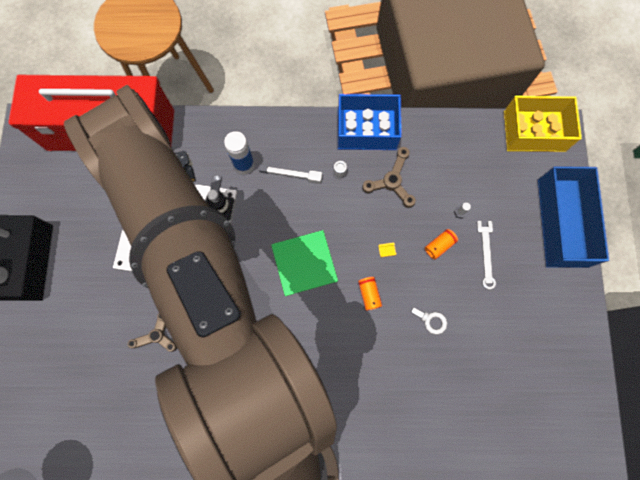

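```bash
python3 - <<'E'
from h import *
cs=arm.get_calibration('scene');cw=arm.get_calibration('wrist')
print('rim centre expected in scene',proj(cs,[.5595,.3012,.136]),'seen ~(510.0,215)','; wrist',proj(cw,[.5595,.3012,.136]),'seen ~(362.5,100)')
print(arm.sign_off())
E
```

```text
rim centre expected in scene [511.65782485 213.37645648] seen ~(510.0,215) ; wrist [362.35530364  98.78485165] seen ~(362.5,100)
the job is handed in; nothing more can be done
None
```

The socket is home on the square drive and let go, and the job is handed in at about 20 s of the 72 s allowed.

**What I did:**
- **Stood it up:** I took the socket from the cradle near its hex end and loosened the grip over the mat so the square end swung down. I rolled it upright on its rim, let go and backed right off.
- **Seated it:** I took it again from above and turned it 7.6° to the drive angle measured in the wrist picture. I then pushed it on past the ball and let go.

**What the last checks showed:**
- **Home:** It met the ball's drag (about 9 N upward at the wrist), which dropped away again further down. It then stopped hard at TCP z = 0.1108 m under about 32 N, where 0.1109 m was expected. I eased the load without pulling up before opening the fingers.
- **Rim position:** The rim appears within about 2 px of where a seated socket should in both the scene and wrist views.
- **Bystanders:** The last top picture shows the loose parts it can see where they were at the start. The arm hides part of the fixture in that picture.
- **Not directly checked:** The ball cannot be seen or read once covered, so the click itself is inferred from the force trace and the stop height. The first wrist measurement of the socket was blurred by arm motion, so I repeated it before grasping.

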